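# Switch the solvent selector four ports on

### The arm

A 7-joint arm with a two-finger parallel gripper is mounted at the origin on the work surface. World frame = base frame: x ahead of the robot, y to its left, z up, the work surface at z = 0. Lengths are in mm, angles in rad, forces in N, time in s.
With the tool pointing down it reaches from about 350 to 900 mm from the base axis. Payload 8.1 kg.
Tool frame: the origin (TCP) lies midway between the tips of the shut fingers; the grasp point (between the pads) lies 19 mm behind it; z points along the fingers, y is the line along which they close (so a half turn about z gives the same grasp; the last joint's range is limited). The gripper opens to 85 mm and grips with 20 to 120 N. Pads are 22 mm wide; open, the fingers measure 114 mm over their backs; the gripper's body (76 mm by 85 mm) begins 54 mm behind the grasp point. The pads swing forward as they close: fully open they stand 13 mm farther back than shut.
Start: joints at [-1.324, 0.434, 0.025, 1.573, -0.012, 1.134, -0.075], TCP at [214.221, 587.155, 231.323] pointing down, gripper open.
Joint ranges: [-2.62, 2.62], [-0.44, 2.09], [-1.27, 1.32], [0.08, 2.57], [-1.32, 4.46], [0.12, 2], [-2.74, 2.74]. Speed limits (rad/s): [2.22, 2.22, 3.01, 3.01, 3.14, 3.14, 3.14].

### API

Orientations are given as a unit quaternion [w, x, y, z].
In Python, from cell import get_obs, capture, camera_model, robot, models gives the robot as it stands.
- The arm moves only by the tool play_rows, never from a script. Its argument "deltas" is one flat list of numbers, 7 for each row, row after row: the shift along the tool's x, y, z in cm, then the turn, a rotation vector about the tool's x, y, z in degrees, then the closure, from -1 (fully open) to 1 (shut). A call has exactly 10 rows; each row shifts and turns the commanded pose from where the row before left it, along the tool's axes as they then stand; what a row does not reach is not made up. A row lasts 1/8 s, in which the tool goes at most 62.5 mm and 10.7 degrees, less where a joint would pass 70% of its speed; a pose out of reach is approached as far as the arm can. A call is refused whole if a number of a shift passes 6.25 or a number of a turn 10.7, either way. A call with a gripper value outside its range is refused whole. The fingers move at their own pace and stop on an object; "squeeze" is the grip in N (left out, the last holds). Time passes only in rows, so rows that do not move let the fingers close, or fill a call up. It gives the time, the measured TCP pose, the force, the opening and the grip force at its end, in the units of the state.
- get_obs(): the state, without advancing time (a new reading comes with each control period).
- capture(name): name is "side" or "top" or "wrist"; returns (picture, depth): 400x640x3 uint8, blue, green, red; 400x640 float32, mm along the optical axis (not along the pixel's ray), 0 where there is no reading.
- camera_model(name): a dict with "camera_matrix" (3x3 intrinsics, pixels), "position" and "orientation" of the camera in the world. Camera axes: x right, y down, z forward; pixel columns grow to the right and rows downward; lengths in mm; the calibration is good to about 2 mm. A picture is of the moment at which its call begins: read the wrist's pose just before it. camera_model takes no time and is no camera call; for the wrist camera it gives the pose at the moment of the call.
- robot.hand_in(): hands the job in; it is judged then, once.
Trained networks look in the newest picture that a camera, given by its name, has taken for a name from the list of things; names that differ only in an ending like _2 or _b are one class to them, and where a whole thing is asked for, a point or a joint stands for the part that bears it (a point fixed in the world has none). Each returns a list of dicts, best first, with "score" (0 to 1); they miss things now and then, are a little off and sometimes report something else, mostly with a low value. They report only what shows in the picture. A call takes as long as a camera call.
- models.cut_out(thing, camera): "pixels" (400x640 bool, what is visible of it) and "location" ([column, row] in pixels, amid what is visible of it).
- models.landmark_of(thing, camera): "location" ([column, row] in pixels: a listed point, or the origin of a listed thing).
The state is a dict: "t": time; "q": joint angles; "dq": joint speeds; "effort": joint torques, N m; "tool_pos": TCP position; "tool_rot": TCP orientation; "contact_force": force on the tool from outside, world axes, zero at the start; "ft_torque": the same for the moment, N m; "grip_width": finger opening in mm; "finger_force": force on a finger pad.
Only numpy, scipy, OpenCV 4.12 (cv2) and the standard library are available. Lean on these libraries where they do the work, as an engineer would, in place of code of your own. Each camera call takes 0.05 s, during which the arm holds its last target. There are 200 camera calls.

### The job

The pump has to draw from the bottle four ports further along: with a fingertip, push the finger bar of the solvent selector's dial round clockwise (seen from above) by exactly four clicks from where it stands. Do not grip the bar, and do not go past the fourth click even for a moment, since the next port is open to air. Leave the dial resting in its click, and leave the bottle, beaker, vial rack and spanner where they are.

Things in the scene. Friction and masses are not known exactly. Their poses are not given: they have to be found in the camera images.
- selector: White housing of the solvent selector, fixed, 180 mm (x) by 150 mm (y), flat top 62 mm above the bench; tube fittings reach 30 mm beyond its rear (+x) face. Origin: centre of its underside; +x points from its dark front panel to its rear, z up. Place and yaw vary. On top, on a vertical axis 12 mm in front (-x) of its centre, turns the grey dial, a disc 92 mm across, its top 73 mm above the bench.
- dial (a joint): Dial angle in rad, growing clockwise seen from above. At 0 the finger bar points 150 degrees anticlockwise from the housing's +x. Click stops every 0.524 (30 degrees), twelve, from 0 to 5.760, with end stops just beyond. It starts at rest in one of the first six. Leaving a stop takes about 0.12 N m (4 N at 30 mm out); halfway the dial jumps ahead of the finger into the next stop and stays.
- bar_tip (a point): On the dial stands one radial black finger bar, 11 mm wide, 20 mm tall (73 to 92 mm above the bench), from 4 mm behind the dial's axis to 44 mm out, with a white line on its outer half. This point: the top of the bar's outer end, on its centre line, 44 mm from the axis; it turns with the dial.
- dial_centre (a point): Point on the dial's axis at the height of the finger bar's top, 92 mm above the bench.
- reagent: Loose amber bottle with black cap, 58 mm across, 105 mm tall; a bystander. Origin: centre of its underside, z up.
- beaker: Loose small glass beaker, 62 mm across at the rim, 78 mm tall; a bystander. Origin: centre of its underside, z up.
- vial_rack: Loose white block of small capped vials, 62 by 104 mm, 41 mm tall with the vials; a bystander. Origin: centre of its underside, z up.
- spanner: Loose steel spanner 120 mm long, lying flat along its x; a bystander.

How it is judged:
By the outcome, as a careful person would: the job done as asked, in the order asked, and still so for the second after the job is handed in, with the robot touching nothing.
It also fails if it takes over 42 s, if anything falls off the work surface, if the arm or the gripper's body presses on something with over 40 N, if the wrist force passes 120 N, or if a joint passes its speed limit or range.

## Working session

There is one attempt and no reset: what is moved stays moved. The work goes in short steps, Python scripts to look and compute and a tool call to move; the robot and the scene stay as the last step left them, time stands still between calls to the robot, and variables do not carry over. Pictures are saved under pics/ and viewed, at most 10 in all, crops included, and the job is handed in when it is done.

Besides the shell and the picture viewer there is one more tool, called after "Call:" as name(argument=value, ...) on one line, values as JSON. play_rows: Moves the arm, as the interface text tells. Its arguments: {"type":"object","properties":{"deltas":{"type":"array","items":{"type":"number"}},"squeeze":{"type":"number"}},"required":["deltas"]}

```bash
mkdir -p pics; cat > h.py <<'E'
import numpy as np, cv2
from scipy.spatial.transform import Rotation as R
from cell import get_obs, capture, camera_model, robot, models
def rot(q): return R.from_quat([q[1],q[2],q[3],q[0]]).as_matrix()
def onplane(px,cam,z,m=None):
    m=m or camera_model(cam); K=np.array(m["camera_matrix"]);C=np.array(m["position"]);M=rot(m["orientation"])
    d=M@np.linalg.solve(K,[px[0],px[1],1.]); return C+d*(z-C[2])/d[2]
def deproj(px,dep,cam,m=None):
    m=m or camera_model(cam); K=np.array(m["camera_matrix"])
    c,r=int(round(px[0])),int(round(px[1])); w=dep[r-1:r+2,c-1:c+2]; w=w[w>0]
    if len(w)==0: return None
    return np.array(m["position"])+rot(m["orientation"])@(np.linalg.solve(K,[px[0],px[1],1.])*np.median(w))
E
python3 - <<'E'
from h import *
np.set_printoptions(precision=1,suppress=True)
o=get_obs();print(o["t"],o["tool_pos"],o["tool_rot"]);print(rot(o["tool_rot"]))
for cam in["top","side"]:
    im,d=capture(cam);cv2.imwrite(f"pics/{cam}0.png",im)
    for n,z in[("dial_centre",92),("bar_tip",92),("selector",0),("reagent",0),("beaker",0),("vial_rack",0),("spanner",0)]:
        for l in models.landmark_of(n,cam)[:1]:
            print(cam,n,l["score"],np.array(l["location"]),onplane(l["location"],cam,z),deproj(l["location"],d,cam))
print(get_obs()["t"])
E
```

```text
0.0 [214.1 586.7 230.5] [-0.   0.2  1.  -0. ]
[[-0.9  0.3 -0. ]
 [ 0.3  0.9 -0. ]
 [-0.  -0.  -1. ]]
top dial_centre 0.62 [341.9 218.5] [574.9 -25.7  92. ] [575.2 -25.7  90.7]
top bar_tip 0.93 [319.4 214. ] [586.1  26.   92. ] [591.9  25.8  65.2]
top selector 0.58 [340.  222.5] [583.6 -25.5   0. ] [569.3 -22.   73.2]
top reagent 0.61 [255.3 245.3] [529.2 183.4   0. ] [513.6 171.4 102.1]
top beaker 0.83 [411.2 183.5] [ 681.7 -207.4    0. ] [ 680.  -206.2    6.3]
top vial_rack 0.9 [336.4 146.9] [781.2 -20.6   0. ] [772.1 -19.5  25.9]
side dial_centre 0.79 [319.6 217.9] [569.1 -20.   92. ] [577.   -6.3  81.3]
side bar_tip 0.94 [316.8 211.5] [576.8   8.   92. ] [597.7  44.9  64. ]
side selector 0.78 [326.5 243. ] [596.  -12.3   0. ] [554.2 -81.1  62. ]
side reagent 0.81 [273.2 217. ] [522.6 161.7   0. ] [515.7 145.1  12.2]
side beaker 0.63 [396.4 278.4] [ 673.3 -205.5    0. ] [ 658.3 -221.2   19. ]
side vial_rack 0.69 [389.6 224.3] [793.7 -20.8   0. ] [763.9 -54.8  31. ]
side spanner 0.58 [265.9 261.7] [427.9  -7.6   0. ] [424.6 -16.2   7.7]
0.8
```

View pics/top0.png

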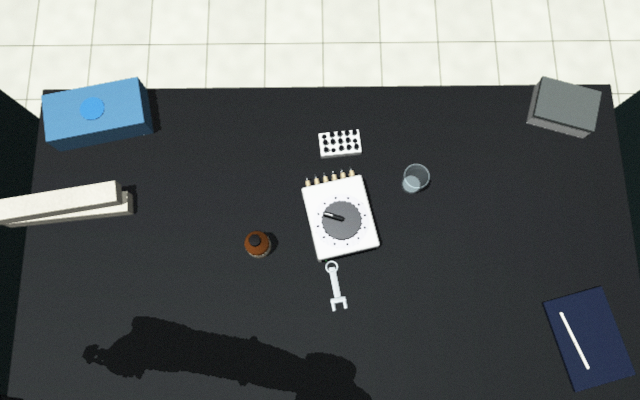

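View pics/side0.png

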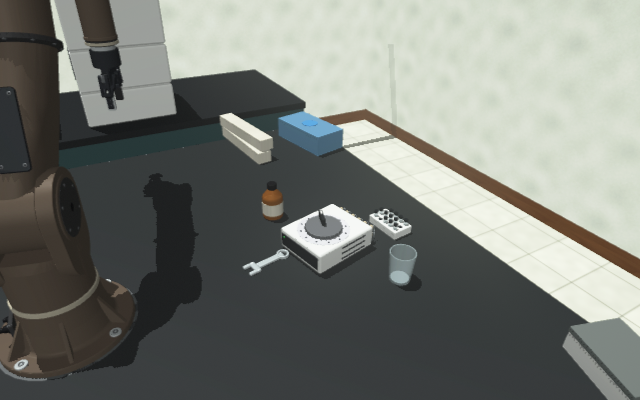

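The bar points left in the top picture (tip about (320,214), centre about (342,219)). The bottle is at (257,243), the beaker at (415,178), the rack at (340,143) and the spanner at (336,285). Next I work out the approach and the wrist camera's mounting.

```bash
cat >> h.py <<'E'
def plan(target,pushdir_deg=None):
    o=get_obs();M=rot(o["tool_rot"]);d=M.T@(np.array(target)-o["tool_pos"])/10
    px=-M[:,0];yaw=np.degrees(np.arctan2(px[1],px[0]))
    print("t",o["t"],"pos",o["tool_pos"],"-x yaw",yaw,"tilt z",M[:,2],"delta cm (tool)",d,"F",o["contact_force"],"q",o["q"])
E
python3 - <<'E'
from h import *
np.set_printoptions(precision=3,suppress=True)
o=get_obs();M=rot(o["tool_rot"]);m=camera_model("wrist")
print("cam in tool",M.T@(np.array(m["position"])-o["tool_pos"]));print(M.T@rot(m["orientation"]));print(m["camera_matrix"])
plan([575,-25,240])
# housing outline in top view
px=models.cut_out("selector","top")
im,d=capture("top");px=models.cut_out("selector","top")[0]
ys,xs=np.nonzero(px["pixels"]);P=np.array([onplane((x,y),"top",62,camera_model("top"))[:2] for x,y in zip(xs[::3],ys[::3])],np.float32)
print(px["score"],cv2.minAreaRect(P))
E
```

```text
cam in tool [  80.757   -0.006 -142.93 ]
[[-0.001 -0.948 -0.319]
 [ 1.    -0.001 -0.   ]
 [-0.    -0.319  0.948]]
[[295.411   0.    321.629]
 [  0.    295.411 198.06 ]
 [  0.      0.      1.   ]]
t 0.8 pos [214.222 587.144 231.353] -x yaw -20.04599831566281 tilt z [ 0.  0. -1.] delta cm (tool) [-54.875 -45.139  -0.867] F [ 0.353  0.515 -0.502] q [-1.324  0.434  0.025  1.573 -0.012  1.134 -0.075]
0.88 ((590.9502563476562, -18.87982940673828), (199.08236694335938, 153.8324432373047), 13.649730682373047)
```

Call:
play_rows(deltas=[-4.4, -4.0, 0.1, 0, 0, 0, 1, -4.4, -4.0, 0.1, 0, 0, 0, 1, -4.4, -4.0, 0.1, 0, 0, 0, 1, -4.4, -4.0, 0.1, 0, 0, 0, 1, -4.4, -4.0, 0.1, 0, 0, 0, 1, -4.4, -4.0, 0.1, 0, 0, 0, 1, -4.4, -4.0, 0.1, 0, 0, 0, 1, -4.4, -4.0, 0.1, 0, 0, 0, 1, -4.4, -4.0, 0.1, 0, 0, 0, 1, -4.0, -3.0, 0.1, 0, 0, 0, 1])

```text
t: 2.2
tool_pos: [490.9, 69.0, 221.7]
tool_rot: [0.0, 0.175, 0.985, 0.0]
contact_force: [-0.2, 0.5, -0.3]
grip_width: -0.2
finger_force: 0.0
```

```bash
python3 - <<'E'
from h import *
np.set_printoptions(precision=2,suppress=True)
plan([515,20,215])
E
```

```text
t 2.2 pos [490.86  69.01 221.67] -x yaw -20.110467380789654 tilt z [ 0.  0. -1.] delta cm (tool) [-3.95 -3.77  0.67] F [-0.19  0.54 -0.25] q [-0.5   0.23  0.31  1.91 -0.08  1.01  1.07]
```

Call:
play_rows(deltas=[-1, -0.9, 0.2, 0, 0, 0, 1, -1, -0.9, 0.2, 0, 0, 0, 1, -1, -0.9, 0.2, 0, 0, 0, 1, -0.9, -0.9, 0.1, 0, 0, 0, 1, 0, 0, 0, 0, 0, 0, 1, 0, 0, 0, 0, 0, 0, 1, 0, 0, 0, 0, 0, 0, 1, 0, 0, 0, 0, 0, 0, 1, 0, 0, 0, 0, 0, 0, 1, 0, 0, 0, 0, 0, 0, 1])

```text
t: 3.45
tool_pos: [514.4, 24.2, 214.4]
tool_rot: [0.0, 0.174, 0.985, 0.0]
contact_force: [-0.6, -0.5, 0.3]
grip_width: 0.0
finger_force: 0.0
```

```bash
cat > look.py <<'E'
from h import *
import sys
np.set_printoptions(precision=2,suppress=True)
plan([515,20,215])
m=camera_model("wrist");im,d=capture("wrist");cv2.imwrite(f"pics/{sys.argv[1]}.png",im)
P={}
for n in["dial_centre","bar_tip"]:
    for l in models.landmark_of(n,"wrist")[:1]:
        P[n]=onplane(l["location"],"wrist",92,m);print(n,l["score"],np.array(l["location"]),P[n],deproj(l["location"],d,"wrist",m))
if len(P)==2:
    v=P["bar_tip"]-P["dial_centre"];print("len",np.hypot(*v[:2]),"bar world deg",np.degrees(np.arctan2(v[1],v[0])))
# black bar top: points at height 86..98 from depth
K=np.array(m["camera_matrix"]);r,c=np.nonzero(d>0)
X=np.array(m["position"])+((np.linalg.inv(K)@np.vstack([c,r,np.ones_like(c)]))*d[r,c]).T@rot(m["orientation"]).T
C=P.get("dial_centre",np.array([575,-25,92]))
near=np.hypot(*(X-C)[:,:2].T)
for lo,hi,rad in[(88,97,60),(70,76,60),(58,66,140)]:
    s=(X[:,2]>lo)&(X[:,2]<hi)&(near<rad)
    if s.sum()<50: print(lo,"few");continue
    rc=cv2.minAreaRect(X[s,:2].astype(np.float32));cc=cv2.minEnclosingCircle(X[s,:2].astype(np.float32));print(lo,hi,s.sum(),"median z",np.median(X[s,2]),rc,"corners",cv2.boxPoints(rc).tolist() if lo==88 else "",cc)
print(get_obs()["t"])
E
python3 look.py w1
```

```text
t 3.45 pos [514.43  24.23 214.36] -x yaw -20.0383694754186 tilt z [ 0.  0. -1.] delta cm (tool) [-0.2  -0.38 -0.06] F [-0.58 -0.54  0.27] q [-0.42  0.27  0.33  1.88 -0.11  1.    1.18]
dial_centre 0.87 [298.1 262.5] [579.35 -25.2   92.  ] [505.54  15.19 231.04]
bar_tip 0.81 [341.7 260.1] [592.02  17.56  92.  ] [512.94  35.23 228.66]
len 44.60378730583643 bar world deg 73.4971453691204
88 few
70 76 3419 median z 73.33276018690123 ((567.1325073242188, -28.167739868164062), (74.25587463378906, 94.80940246582031), 16.02596664428711) corners  ((576.2366943359375, -25.693790435791016), 47.64601516723633)
58 66 9744 median z 62.52287352718204 ((588.063720703125, -22.365196228027344), (178.89910888671875, 148.8628692626953), 12.678046226501465) corners  ((588.7973022460938, -22.86676025390625), 113.59193420410156)
3.6
```

View pics/w1.png

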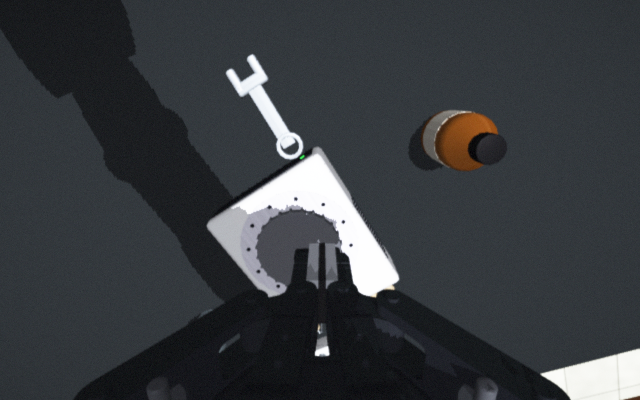

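The housing fit is 179×149 mm at yaw 12.7°, which matches the given size. That puts the dial axis at about (576.2, -25.3). The bar is about 73° in the world, so 60° relative to the housing: stop 3, target stop 7. Next is the descent behind the bar.

Call:
play_rows(deltas=[-1.45, 0.17, 0, 0, 0, 0, 1, -1.45, 0.17, 0, 0, 0, 0, 1, -1.45, 0.17, 0, 0, 0, 0, 1, 0, 0, 2.5, 0, 0, 0, 1, 0, 0, 2.5, 0, 0, 0, 1, 0, 0, 2.5, 0, 0, 0, 1, 0, 0, 2.5, 0, 0, 0, 1, 0, 0, 2.0, 0, 0, 0, 1, 0, 0, 1.5, 0, 0, -2.7, 1, 0, 0, 0, 0, 0, 0, 1])

```text
t: 4.85
tool_pos: [556.9, 13.6, 78.1]
tool_rot: [-0.001, 0.151, 0.989, -0.0]
contact_force: [-0.9, -0.6, -0.0]
grip_width: -0.3
finger_force: 0.0
```

```bash
cat > st.py <<'E'
from h import *
import sys
np.set_printoptions(precision=2,suppress=True)
C=np.array([576.2,-25.3]);o=get_obs();M=rot(o["tool_rot"]);yaw=np.degrees(np.arctan2(-M[1,0],-M[0,0]))
th=yaw+90;u=np.array([np.cos(np.radians(th)),np.sin(np.radians(th))]);n=np.array([-u[1],u[0]]);v=np.array(o["tool_pos"][:2])-C
print("t",o["t"],"pos",o["tool_pos"],"theta",th,"clicks",(72.7-th)/30,"r",v@u,"s",v@n,"F",o["contact_force"])
if len(sys.argv)>1:
  for cam in["top","side"]:
    im,d=capture(cam);m=camera_model(cam);P={}
    cv2.imwrite(f"pics/{sys.argv[1]}_{cam}.png",cv2.resize(im[170:270,270:410],None,fx=5,fy=5))
    for k in["dial_centre","bar_tip"]:
      for l in models.landmark_of(k,cam)[:1]: P[k]=onplane(l["location"],cam,92,m);print(cam,k,l["score"],P[k])
    if "bar_tip" in P:
      w=P["bar_tip"][:2]-C;a=np.degrees(np.arctan2(w[1],w[0]));print(cam,"len",np.hypot(*w),"bar deg",a,"clicks",(72.7-a)/30)
E
python3 st.py a
```

```text
t 4.85 pos [556.89  13.61  78.09] theta 72.6210115700325 clicks 0.0026329476655836477 r 31.37057524036603 s 30.047397088319848 F [-0.94 -0.58 -0.03]
side dial_centre 0.97 [571.3  -25.04  92.  ]
side bar_tip 0.9 [574.7  21.   92. ]
side len 46.32050228645266 bar deg 91.84994026665156 clicks -0.6383313422217185
```

View pics/a_top.png

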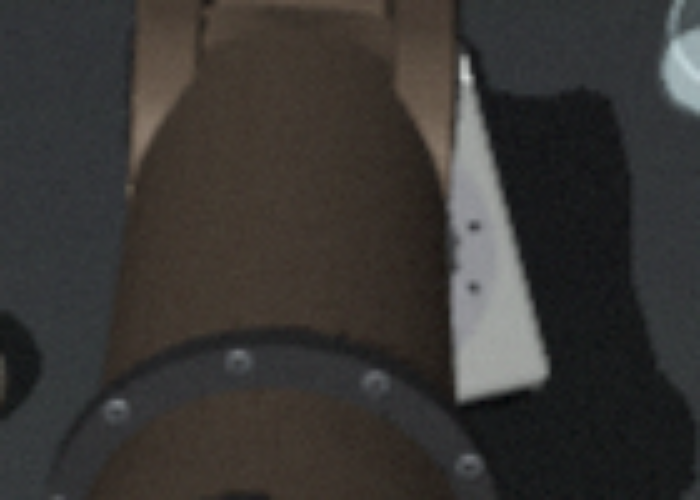

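Top camera: the arm hides the dial (only the housing's right edge shows near (500,300) of the crop). So I'll rely on contact force, the side camera and geometry. Now I approach gently and push up to 10°.

Call:
play_rows(deltas=[-0.45, 0.02, 0, 0, 0, 0, 1, -0.45, 0.02, 0, 0, 0, 0, 1, -0.45, 0.02, 0, 0, 0, 0, 1, -0.113, 0.056, 0, 0, 0, 2, 1, -0.113, 0.056, 0, 0, 0, 2, 1, -0.113, 0.056, 0, 0, 0, 2, 1, -0.113, 0.056, 0, 0, 0, 2, 1, -0.113, 0.056, 0, 0, 0, 2, 1, 0, 0, 0, 0, 0, 0, 1, 0, 0, 0, 0, 0, 0, 1])

```text
t: 6.4
tool_pos: [576.9, 11.0, 79.4]
tool_rot: [0.0, 0.236, 0.972, 0.0]
contact_force: [-0.0, -0.8, -1.1]
grip_width: 0.0
finger_force: 0.3
```

```bash
python3 st.py b
```

```text
t 6.4 pos [576.86  11.02  79.42] theta 62.66635951232011 clicks 0.334454682922663 r 32.57205502644971 s 16.09314791647968 F [-0.   -0.77 -1.13]
side dial_centre 0.88 [574.79 -30.74  92.  ]
side bar_tip 0.77 [589.25  10.82  92.  ]
side len 38.39998005092335 bar deg 70.14022145013075 clicks 0.08532595166230834
```

View pics/b_side.png

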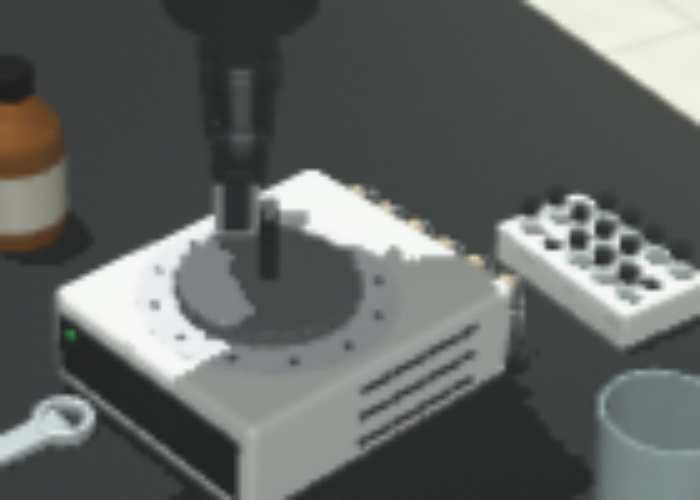

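Side crop: the shut fingers (about (240,205)) stand just left of the bar (from (268,270) to (268,205)), with almost no gap. I compare the bar with projected angles.

```bash
cat > proj.py <<'E'
from h import *
np.set_printoptions(precision=0,suppress=True)
m=camera_model("side");K=np.array(m["camera_matrix"]);M=rot(m["orientation"])
def pj(p):
    q=K@(M.T@(np.array(p)-m["position"]));q=q[:2]/q[2];return (q-[270,170])*5
C=np.array([576.2,-25.3])
print("centre",pj([*C,92]),pj([*C,73]))
for k in np.arange(0,4.6,.5):
    a=np.radians(72.7-30*k);u=np.array([np.cos(a),np.sin(a)]);print(k,"tip top",pj([*(C+44*u),92]),"inner top",pj([*(C-4*u),92]),"tip base",pj([*(C+44*u),73]))
E
python3 proj.py
```

```text
centre [266. 241.] [265. 273.]
0.0 tip top [247. 193.] inner top [268. 246.] tip base [247. 224.]
0.5 tip top [270. 192.] inner top [266. 246.] tip base [269. 223.]
1.0 tip top [292. 195.] inner top [264. 246.] tip base [291. 226.]
1.5 tip top [313. 201.] inner top [262. 245.] tip base [312. 232.]
2.0 tip top [331. 209.] inner top [260. 244.] tip base [329. 240.]
2.5 tip top [345. 220.] inner top [259. 243.] tip base [343. 251.]
3.0 tip top [353. 232.] inner top [258. 242.] tip base [351. 264.]
3.5 tip top [356. 245.] inner top [258. 241.] tip base [354. 277.]
4.0 tip top [353. 258.] inner top [258. 240.] tip base [351. 290.]
4.5 tip top [343. 271.] inner top [259. 239.] tip base [342. 303.]
```

The bar projects to about 0.4 click, so contact and geometry agree. I push 6° more, which should trigger the first jump.

Call:
play_rows(deltas=[-0.113, 0.056, 0, 0, 0, 2, 1, -0.113, 0.056, 0, 0, 0, 2, 1, -0.113, 0.056, 0, 0, 0, 2, 1, 0, 0, 0, 0, 0, 0, 1, 0, 0, 0, 0, 0, 0, 1, 0, 0, 0, 0, 0, 0, 1, 0, 0, 0, 0, 0, 0, 1, 0, 0, 0, 0, 0, 0, 1, 0, 0, 0, 0, 0, 0, 1, 0, 0, 0, 0, 0, 0, 1])

```text
t: 7.95
tool_pos: [580.2, 10.9, 79.3]
tool_rot: [0.0, 0.287, 0.958, 0.0]
contact_force: [0.7, 0.2, -0.2]
grip_width: 0.3
finger_force: 0.0
```

```bash
python3 st.py c
```

```text
t 7.95 pos [580.17  10.92  79.33] theta 56.655568051825675 clicks 0.5348143982724776 r 32.436209748069075 s 16.592385833526983 F [ 0.74  0.16 -0.25]
top bar_tip 0.4 [513.5 168.7  92. ]
top len 203.88135853476373 bar deg 107.91125098382439 clicks -1.1737083661274794
side dial_centre 0.63 [574.14 -31.38  92.  ]
side bar_tip 0.73 [606.32   6.6   92.  ]
side len 43.87180847776337 bar deg 46.63977513945418 clicks 0.8686741620181941
```

View pics/c_side.png

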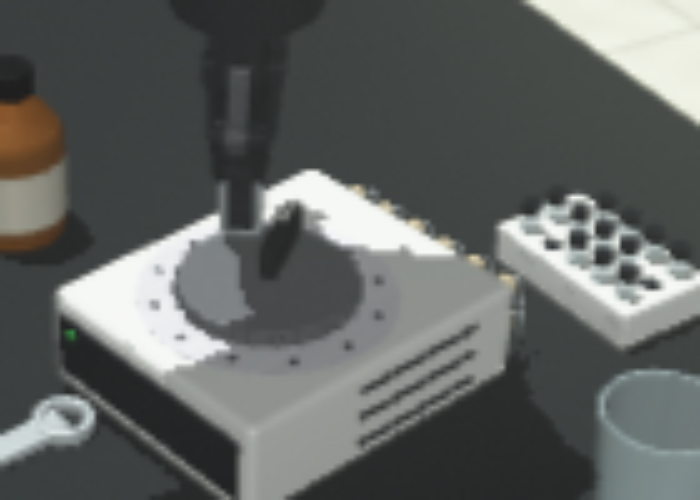

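The bar's tip is now at about (298,203), which is click 1. It jumped with the finger between 0.33 and 0.53, as modelled. I continue 50°, to about 2.2 clicks of finger travel.

Call:
play_rows(deltas=[-0.285, 0.132, 0, 0, 0, 5, 1, -0.285, 0.132, 0, 0, 0, 5, 1, -0.285, 0.132, 0, 0, 0, 5, 1, -0.285, 0.132, 0, 0, 0, 5, 1, -0.285, 0.132, 0, 0, 0, 5, 1, -0.285, 0.132, 0, 0, 0, 5, 1, -0.285, 0.132, 0, 0, 0, 5, 1, -0.285, 0.132, 0, 0, 0, 5, 1, -0.285, 0.132, 0, 0, 0, 5, 1, -0.285, 0.132, 0, 0, 0, 5, 1])

```text
t: 9.5
tool_pos: [606.0, -3.6, 79.2]
tool_rot: [-0.001, 0.666, 0.746, 0.0]
contact_force: [-1.5, 2.2, 0.7]
grip_width: 0.1
finger_force: 1.6
```

```bash
python3 st.py; python3 -c "
from cell import get_obs;print(get_obs()['q'])"
```

```text
t 9.5 pos [605.98  -3.61  79.21] theta 6.541995392943477 clicks 2.2052668202352175 r 32.05519752396514 s 18.16046491693082 F [-1.48  2.24  0.69]
[-0.47767642  0.62370374  0.59331787  1.81575178 -0.45495108  0.84237018
  0.45245416]
```

Call:
play_rows(deltas=[-0.285, 0.132, 0, 0, 0, 5, 1, -0.285, 0.132, 0, 0, 0, 5, 1, -0.285, 0.132, 0, 0, 0, 5, 1, -0.06, 0.03, 0, 0, 0, 1, 1, 0, 0, 0, 0, 0, 0, 1, 0, 0, 0, 0, 0, 0, 1, 0, 0, 0, 0, 0, 0, 1, 0, 0, 0, 0, 0, 0, 1, 0, 0, 0, 0, 0, 0, 1, 0, 0, 0, 0, 0, 0, 1])

```text
t: 10.75
tool_pos: [610.6, -13.8, 79.3]
tool_rot: [-0.0, 0.762, 0.647, 0.0]
contact_force: [-1.0, -0.3, -0.5]
grip_width: 0.0
finger_force: 0.0
```

```bash
python3 st.py d
```

```text
t 10.75 pos [610.63 -13.78  79.31] theta -9.340048768663522 clicks 2.734668292288784 r 32.101448262123405 s 16.951371843145655 F [-1.02 -0.26 -0.5 ]
top dial_centre 0.77 [569.08 -24.83  92.  ]
top bar_tip 0.65 [622.71 -33.02  92.  ]
top len 47.150368145494284 bar deg -9.420765628698685 clicks 2.7373588542899565
side dial_centre 0.74 [566.4  -28.77  92.  ]
side bar_tip 0.78 [612.86 -38.44  92.  ]
side len 38.945861962958006 bar deg -19.71794924846353 clicks 3.080598308282118
```

View pics/d_side.png

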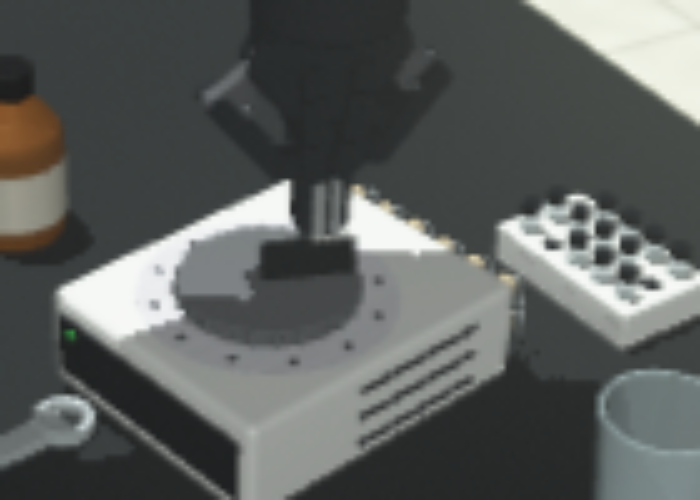

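The bar's tip is at (354,238), which matches click 3 (click 4 would be near (356,266)), and no force is felt. Now the last click, ending just past halfway.

Call:
play_rows(deltas=[-0.285, 0.132, 0, 0, 0, 5, 1, -0.285, 0.132, 0, 0, 0, 5, 1, -0.285, 0.132, 0, 0, 0, 5, 1, -0.17, 0.082, 0, 0, 0, 3, 1, -0.113, 0.056, 0, 0, 0, 2, 1, -0.113, 0.056, 0, 0, 0, 2, 1, -0.113, 0.056, 0, 0, 0, 2, 1, -0.113, 0.056, 0, 0, 0, 2, 1, 0, 0, 0, 0, 0, 0, 1, 0, 0, 0, 0, 0, 0, 1])

```text
t: 12.3
tool_pos: [612.0, -30.1, 79.3]
tool_rot: [0.0, 0.888, 0.459, -0.0]
contact_force: [-1.0, -0.1, 0.3]
grip_width: 0.3
finger_force: 0.0
```

```bash
python3 st.py e
```

```text
t 12.3 pos [611.98 -30.07  79.27] theta -35.33101015973281 clicks 3.601033671991094 r 31.95202030310796 s 16.800599379108295 F [-1.04 -0.09  0.26]
top dial_centre 0.87 [575.85 -27.05  92.  ]
top bar_tip 0.65 [606.47 -55.56  92.  ]
top len 42.80745050349918 bar deg -44.99007730975042 clicks 3.9230025769916805
side dial_centre 0.62 [563.17 -27.08  92.  ]
side bar_tip 0.93 [593.85 -61.25  92.  ]
side len 40.044415519948664 bar deg -63.84849482065225 clicks 4.551616494021742
```

View pics/e_side.png

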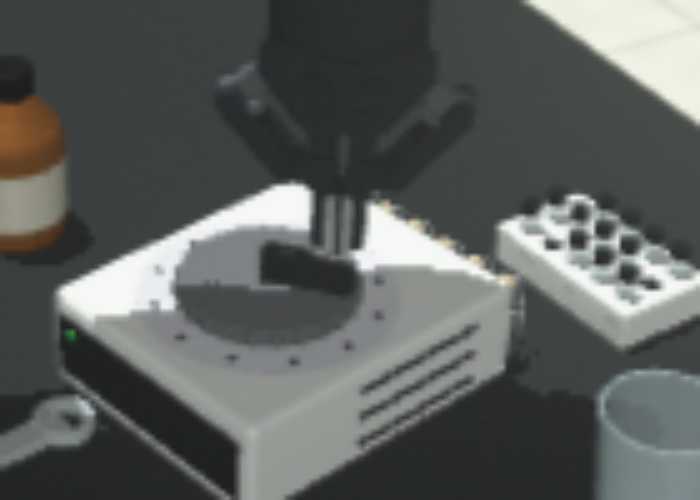

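The bar's tip is at (357,263), which matches click 4, and the top camera gives -45° against the expected -47°. I back off and lift.

Call:
play_rows(deltas=[0.4, 0, 0, 0, 0, 0, 1, 0.6, 0, 0, 0, 0, 0, 1, 0.5, 0, 0, 0, 0, 0, 1, 0, 0, -1, 0, 0, 0, 1, 0, 0, -3, 0, 0, 0, 1, 0, 0, -4, 0, 0, 0, 1, 0, 0, -4, 0, 0, 0, 1, 0, 0, -3, 0, 0, 0, 1, 0, 0, 0, 0, 0, 0, 1, 0, 0, 0, 0, 0, 0, 1])

```text
t: 13.85
tool_pos: [620.4, -17.7, 229.2]
tool_rot: [-0.0, 0.888, 0.459, -0.0]
contact_force: [-0.7, 0.3, -0.4]
grip_width: 0.1
finger_force: 0.0
```

```bash
python3 st.py f
```

```text
t 13.85 pos [620.37 -17.65 229.17] theta -35.34952997234336 clicks 3.601650999078112 r 31.60633378143625 s 31.795033154892252 F [-0.74  0.34 -0.39]
top dial_centre 0.62 [580.11 -24.62  92.  ]
top bar_tip 0.59 [610.81 -51.28  92.  ]
top len 43.27473882865775 bar deg -36.89702053339629 clicks 3.653234017779876
side dial_centre 0.84 [567.26 -29.22  92.  ]
side bar_tip 0.76 [595.91 -70.27  92.  ]
side len 49.10218123852663 bar deg -66.3394843728455 clicks 4.63464947909485
```

View pics/f_side.png

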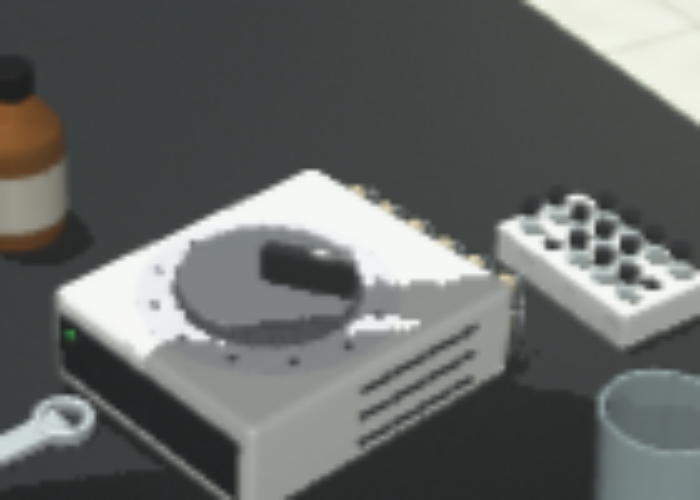

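The dial rests at click 4 (tip about (355,262)), the finger is clear, and the bystanders in the crop have not moved. Handing in.

```bash
python3 -c "
from cell import robot;print(robot.hand_in())"
```

```text
the job is handed in; nothing more can be done
None
```

I pushed the dial four clicks clockwise with the shut fingertips, from stop 3 to stop 7, and handed the job in at about 14 s. In the last side picture the bar rests at the fourth click, the robot is clear, and none of the bystanders was touched.

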